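# Fetch the solder-paste jar from behind the bottles

### The arm

A 6-joint arm with a two-finger parallel gripper is mounted at the origin on the work surface. World frame = base frame: x ahead of the robot, y to its left, z up, the work surface at z = 0. Lengths are in m, angles in rad, forces in N, time in s.
With the tool pointing down it reaches from about 0.3 to 1 m from the base axis. Payload 5.1 kg.
Tool frame: the origin (TCP) lies on the centre line of the jaws, within the pads' length; the fingertips stand 17 mm ahead of it and the grasp point (between the pads) lies 2 mm behind it; z points along the fingers, y is the line along which they close (so a half turn about z gives the same grasp; the last joint's range is limited). The gripper opens to 95 mm and grips with 3 to 60 N. Pads are 20 mm wide; open, the fingers measure 119 mm over their backs; the gripper's body (75 mm by 180 mm) begins 59 mm behind the grasp point.
Start: joints at [1.075, 0.124, 1.65, -0, 1.367, -0.083], TCP at [0.261, 0.595, 0.232] pointing down, gripper open.
Joint ranges: [-2.61, 2.61], [-1.02, 2.33], [0.03, 2.71], [-1.35, 4.49], [0.32, 2.68], [-2.91, 2.91]. Speed limits (rad/s): [2.57, 2.57, 3.14, 3.14, 3.14, 3.14].

### API

Orientations are given as a unit quaternion [w, x, y, z].
In Python, from bench import robot gives the robot as it stands.
- The arm moves only by the tool apply_moves, never from a script. Its argument "increments" is a list of rows, each a list of 3 entries, a list of its own where there are three numbers: the opening, from 0 (shut) to 1 (fully open), then the shift along the tool's x, y, z in mm, then the turn about the tool's z in degrees. A call has exactly 10 rows; each row is the pose to reach, as a shift and turn from the pose commanded when the call began, along the tool's axes at that moment; what a row does not reach only later rows make up. A row lasts 1/10 s, in which the tool goes at most 50 mm and 8.59 degrees, less where a joint would pass 70% of its speed; a pose out of reach is approached as far as the arm can. A call with a gripper value outside its range is refused whole. The fingers move at their own pace and stop on an object; the grip force is fixed at half the most. Time passes only in rows, so rows that repeat a pose let the fingers close, or fill a call up. It gives the time, the measured TCP pose, the force, the opening and the grip force at its end, in the units of the state.
- robot.get_obs(): the state, without advancing time (a new reading comes with each control period).
- robot.snapshot(name): name is "scene" or "top" or "wrist"; returns a dict with "pixels" (384x512x3 uint8, red, green, blue), "depth" (384x512 float32, m along the optical axis (not along the pixel's ray), 0 where there is no reading), "intrinsics" (3x3 intrinsics, pixels), "eye" and "orientation" of the camera in the world; the wrist camera has in their place "hand_eye" (4x4, takes a point from camera to tool coordinates, whose origin is the TCP and whose axes are the flange's). Camera axes: x right, y up, looking along -z (the intrinsics and any distortion apply to the point x, -y, -z); pixel columns grow to the right and rows downward; lengths in m; the calibration is good to about 2 mm. A picture is of the moment at which its call begins: read the wrist's pose just before it.
- robot.close_job(): hands the job in; it is judged then, once.
The state is a dict: "time_s": time; "joint_pos": joint angles; "joint_velocities": joint speeds; "tau": joint torques, N m; "tcp_pos": TCP position; "eef_rot": TCP orientation; "contact_force": force on the tool from outside, world axes, zero at the start; "moment": the same for the moment, N m; "opening": opening from 0.0 (shut) to 1.0 (fully open); "gripper_force": force on a finger pad.
Only numpy, scipy, OpenCV 4.12 (cv2) and the standard library are available. Lean on these libraries where they do the work, as an engineer would, in place of code of your own. Each camera call takes 0.05 s, during which the arm holds its last target. There are 200 camera calls.

### The job

The low solder-paste jar is hemmed in at the back of the black bottle tray by the aerosol can, the square bottle and the dropper bottle. Clear all three aside into the empty steel side tray, then fetch the jar and stand it in the large square pocket of the blue repair mat, and only then put each of the three back on the very place in the bottle tray where it stood. Keep everything upright throughout, and do not disturb the solder spool, the meter and the screwdriver.

Things in the scene. Friction and masses are not known exactly. Their poses are not given: they have to be found in the camera images.
- can_cap (a point): Round aerosol can, aluminium with a white band and a slim white cap: body 40 mm across and 90 mm tall, short shoulder to 98 mm, cap 27 mm across from 98 to 138 mm above its base. Its position is given at the middle of its slim top part (120 mm above its base), the place to take it; its z axis points up. Mass about 0.15 kg.
- square_bottle_cap (a point): Square grey plastic bottle with a grey round pump head and small steel dish: body 40 x 40 mm and 90 mm tall, neck 31 mm across to 98 mm, head 28 mm across from 98 to 138 mm above its base. Its position is given at the middle of its slim top part (120 mm above its base), the place to take it; its z axis points up. Mass about 0.15 kg.
- dropper_bottle_cap (a point): Round amber glass bottle with a black dropper top: body 40 mm across and 88 mm tall, shoulder to 98 mm, collar 23 mm across from 98 to 114 mm, rubber bulb 17 mm across from there to 138 mm above its base. Its position is given at the middle of its slim top part (120 mm above its base), the place to take it; its z axis points up. Mass about 0.15 kg.
- jar_center (a point): Solder-paste jar, low and round: white, 43 mm across, with a white screw lid 45 mm across on its top 18 mm; 58 mm tall. Its position is given at its centre, 29 mm above its base; its z axis points up. It stands in one of the two places of the bottle tray farther from the robot. Mass about 0.16 kg.
- bottle_tray: Shallow black bottle tray, fixed, 124 x 124 mm: floor 3 mm above the bench, lip 4 mm thick rising to 8 mm. Four places marked by grey rings on the flat floor, in two rows of two: at x = +-27 mm, y = +-27 mm of its frame (+x is its back, away from the robot). Origin at the centre of its underside. The can, the two bottles and the jar start one in each place, within about 2 mm.
- side_tray: Empty shallow stainless steel tray, fixed, 130 mm (its x) by 190 mm (its y): flat floor 3 mm above the bench, lip 3 mm thick rising to 10 mm. Origin at the centre of its underside.
- pocket (a point): Large square pocket in the compartment strip of the blue repair mat (fixed, 160 x 204 mm). The point is the centre of the pocket's floor, 3 mm above the bench; the pocket is 62 mm (x) by 64 mm (y) inside, its ribs 4 mm thick, their tops 6 mm above its floor. In this frame the mat's other compartments lie to -x, and a board holder 19 mm tall, which carries a green board, begins 74 mm away to -y.
- spool: Spool of solder wire standing on end, 56 mm across, 44 mm tall. Origin at the centre of its underside. Leave alone.
- meter: Dark multimeter lying on its back, 140 x 72 x 34 mm (about 43 mm with its dial). Origin at the centre of its underside. Leave alone.
- screwdriver: Small screwdriver, 150 mm long, lying on the bench. Leave alone.

How it is judged:
By the outcome, as a careful person would: the job done as asked, in the order asked, and still so for the second after the job is handed in, with the robot touching nothing.
It also fails if it takes over 144 s, if anything falls off the work surface, if the arm or the gripper's body presses on something with over 40 N, if the wrist force passes 120 N, or if a joint passes its speed limit or range.

## Working session

There is one attempt and no reset: what is moved stays moved. The work goes in short steps, Python scripts to look and compute and a tool call to move; the robot and the scene stay as the last step left them, time stands still between calls to the robot, and variables do not carry over. Pictures are saved under pics/ and viewed, at most 14 in all, crops included, and the job is handed in when it is done.

Besides the shell and the picture viewer there is one more tool, called after "Emit:" as name([rows], argument=value, ...), one row to a line, values as JSON. apply_moves: Moves the arm, as the interface text tells. Its arguments: {"type":"object","properties":{"increments":{"type":"array"}},"required":["increments"]}

```bash
mkdir -p pics; ls; cat > h.py <<'E'
import numpy as np, cv2
from bench import robot
from scipy.spatial.transform import Rotation as R
def q2R(q): return R.from_quat([q[1],q[2],q[3],q[0]]).as_matrix()
def snap(name):
    o=robot.get_obs(); s=robot.snapshot(name)
    if 'hand_eye' in s:
        T=np.eye(4);T[:3,:3]=q2R(o['eef_rot']);T[:3,3]=o['tcp_pos'];M=T@np.array(s['hand_eye'])
    else:
        M=np.eye(4);r=np.array(s['orientation']);M[:3,:3]=r if r.shape==(3,3) else q2R(r);M[:3,3]=s['eye']
    s['M']=M;s['o']=o;return s
def cloud(s):
    K=np.array(s['intrinsics']);d=s['depth'];v,u=np.mgrid[:d.shape[0],:d.shape[1]]
    P=np.stack([(u-K[0,2])/K[0,0]*d,-(v-K[1,2])/K[1,1]*d,-d],-1)
    W=P@s['M'][:3,:3].T+s['M'][:3,3];W[d==0]=np.nan;return W
def ray(s,u,v,z):
    K=np.array(s['intrinsics']);d=s['M'][:3,:3]@np.array([(u-K[0,2])/K[0,0],-(v-K[1,2])/K[1,1],-1]);e=s['M'][:3,3]
    return e+d*(z-e[2])/d[2]
def save(s,n): cv2.imwrite('pics/'+n+'.png',s['pixels'][:,:,::-1])
E
python3 - <<'E'
from h import *
for n in('scene','top'):
    s=snap(n);save(s,n+'0');print(n,s['M'].round(3).tolist(),np.array(s['intrinsics']).round(1).tolist(),[k for k in s])
o=robot.get_obs();print(o)
s=snap('wrist');print(np.array(s['hand_eye']).round(3).tolist())
E
```

```text
pics
scene [[-0.412, -0.703, 0.58, 1.137], [0.911, -0.318, 0.261, 0.246], [0.001, 0.636, 0.772, 0.807], [0.0, 0.0, 0.0, 1.0]] [[346.4, 0.0, 260.5], [0.0, 346.4, 190.6], [0.0, 0.0, 1.0]] ['pixels', 'depth', 'intrinsics', 'eye', 'orientation', 'M', 'o']
top [[0.0, 0.999, -0.052, 0.564], [-1.0, 0.001, 0.009, 0.016], [0.01, 0.052, 0.999, 1.027], [0.0, 0.0, 0.0, 1.0]] [[363.2, 0.0, 263.7], [0.0, 363.2, 194.9], [0.0, 0.0, 1.0]] ['pixels', 'depth', 'intrinsics', 'eye', 'orientation', 'M', 'o']
{'time_s': 0.1, 'joint_pos': array([ 1.07540399e+00,  1.24426759e-01,  1.65153208e+00,  2.54722254e-05,
        1.36751519e+00, -8.25698007e-02]), 'joint_velocities': array([ 0.00135681, -0.00065816, -0.00395635, -0.0010181 ,  0.00103737,
       -0.00027149]), 'tau': array([ 1.90888049e-04, -4.18880224e+01, -3.61096215e+01,  7.76230660e-02,
        4.61653504e-02, -7.24347660e-05]), 'tcp_pos': array([0.26051667, 0.59490656, 0.23052161]), 'eef_rot': array([-2.80028313e-04,  2.04951111e-01,  9.78771759e-01, -8.98130716e-04]), 'contact_force': array([ 0.26960336,  0.14819149, -0.37695961]), 'moment': array([ 0.03015971,  0.00069156, -0.05062487]), 'gripper_force': 0.0, 'opening': 1.0029812751110172}
[[0.0, 0.963, 0.269, 0.075], [1.0, 0.0, -0.001, 0.001], [-0.001, 0.269, -0.963, -0.153], [0.0, 0.0, 0.0, 1.0]]
```

View pics/top0.png

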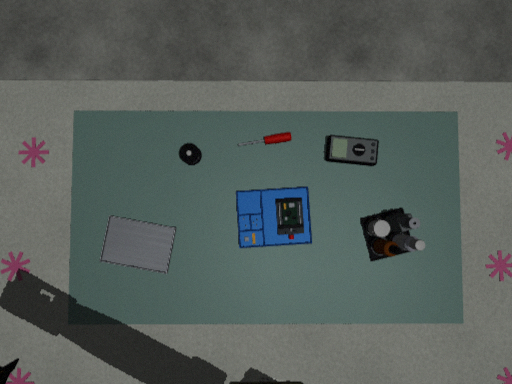

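View pics/scene0.png

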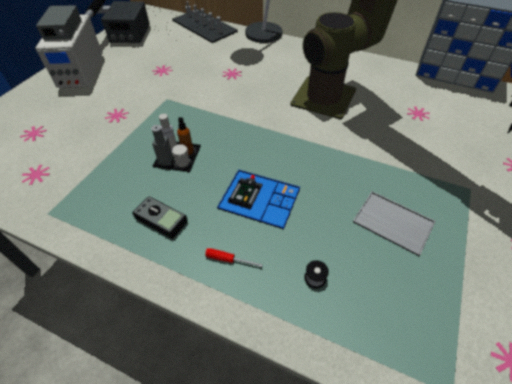

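The top view shows the bottle tray around (390,234) with the jar at back-left (382,228). The side tray is at (138,244), the mat at (273,216) with its large pocket at (250,200), the spool at (190,154), the meter at (352,150) and the screwdriver at (265,140). I'll get coarse positions next.

```bash
python3 - <<'E'
from h import *
s=snap('top');W=cloud(s);p=s['pixels'].astype(int);np.savez('top.npz',W=W,p=p)
hsv=cv2.cvtColor(s['pixels'],cv2.COLOR_RGB2HSV)
print('bench z',np.nanmedian(W[280:310,200:340,2]))
def rect(m,z,name):
    m=cv2.morphologyEx(m.astype(np.uint8),cv2.MORPH_OPEN,np.ones((3,3)))
    c=max(cv2.findContours(m,0,2)[0],key=cv2.contourArea)[:,0]
    P=np.array([ray(s,u,v,z)[:2] for u,v in c],np.float32)*1000
    print(name,len(c),cv2.minAreaRect(P))
H,S,V=hsv[...,0],hsv[...,1],hsv[...,2]
rect((H>100)&(H<120)&(S>150)&(V>80),.008,'mat')
m=(S<40)&(V>90);m[:, :90]=0;m[:,190:]=0;m[:200]=0;m[280:]=0
rect(m,.005,'side')
m=(V<60);m[:, :350]=0;m[:,435:]=0;m[:195]=0;m[270:]=0
rect(m,.008,'tray(+bottles)')
for lo,hi in((.125,.16),(.05,.07)):
    m=((W[...,2]>lo)&(W[...,2]<hi)&(W[...,1]<-.2)&(W[...,1]>-.5)).astype(np.uint8)
    n,l,st,ce=cv2.connectedComponentsWithStats(m)
    for i in range(1,n):
        if st[i,4]>8: print(lo,st[i,4],ce[i].round(1),np.median(W[l==i],axis=0).round(4))
crop=s['pixels'][180:265,220:430];cv2.imwrite('pics/c1.png',cv2.resize(crop[:,:,::-1],None,fx=3.8,fy=3.8,interpolation=2))
E
```

```text
bench z 0.0009264390809862189
mat 86 ((556.2098388671875, -21.444374084472656), (154.5772705078125, 202.0157470703125), 3.7723429203033447)
side 99 ((480.5404357910156, 355.6576843261719), (182.31263732910156, 122.16572570800781), 79.5028305053711)
tray(+bottles) 122 ((511.78521728515625, -342.4989929199219), (129.1669158935547, 138.37826538085938), 14.1865234375)
0.125 132 [412.8 222.3] [ 0.5444 -0.3574  0.1409]
0.125 117 [418.2 244. ] [ 0.4909 -0.3693  0.1403]
0.125 51 [396.6 249.7] [ 0.4767 -0.3168  0.1403]
0.05 54 [395.2 220.8] [ 0.5467 -0.3416  0.0605]
0.05 244 [380.6 227.7] [ 0.5268 -0.3048  0.0613]
0.05 44 [400.2 241. ] [ 0.4938 -0.3554  0.0604]
0.05 34 [380.6 245.7] [ 0.4805 -0.3034  0.0598]
```

View pics/c1.png

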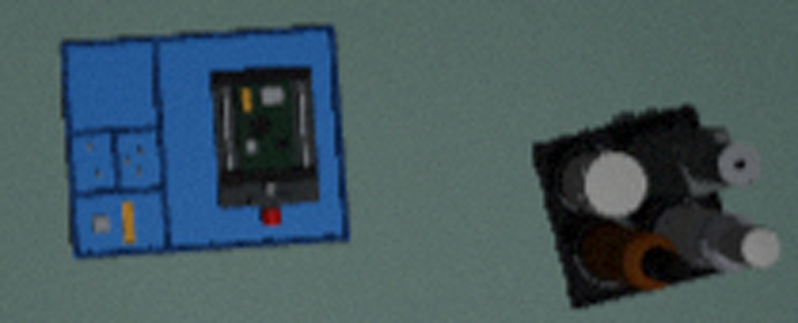

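Reading the crop: the jar is back-left, the square bottle with its dish back-right, the can with the white cap front-right, and the dropper front-left. I'll clear the can first, with the jaws closing along the tray diagonal at about 61° in world. The same yaw then works for all of them. Next I hover over the bottle tray.

Emit:
apply_moves([
  [1,[-12,-16,-10],1],
  [1,[-37,-47,-20],2],
  [1,[-65,-82,-30],3],
  [1,[-94,-117,-40],4],
  [1,[-125,-156,-50],5],
  [1,[-156,-195,-60],5],
  [1,[-187,-234,-70],5],
  [1,[-218,-273,-70],5],
  [1,[-250,-312,-70],5],
  [1,[-281,-351,-70],5],
])

```text
time_s: 1.2
tcp_pos: [0.3767, 0.1617, 0.3018]
eef_rot: [0.001, 0.247, 0.969, 0.0]
contact_force: [1.6, -0.6, -0.9]
opening: 1.002
gripper_force: 0.0
```

```bash
cat > to.py <<'E'
import sys
from h import *
o=robot.get_obs();Rm=q2R(o['eef_rot']);t=np.array([float(a) for a in sys.argv[1:4]])
print(o['time_s'],o['tcp_pos'].round(4),'shift mm',((t-o['tcp_pos'])@Rm*1000).round(1),'yang',np.degrees(np.arctan2(Rm[1,1],Rm[0,1])).round(2),Rm[2].round(4))
E
python3 to.py .51 -.34 .31
```

```text
1.2 [0.3767 0.1617 0.3018] shift mm [-357.3 -376.6   -8.1] yang 61.39 [-9.e-04  7.e-04 -1.e+00]
```

Emit:
apply_moves([
  [1,[-34,-36,-4],0],
  [1,[-68,-72,-8],0],
  [1,[-102,-108,-8],0],
  [1,[-136,-144,-8],0],
  [1,[-170,-180,-8],0],
  [1,[-204,-216,-8],0],
  [1,[-238,-252,-8],0],
  [1,[-270,-286,-8],0],
  [1,[-292,-308,-8],0],
  [1,[-298,-314,-8],0],
])

```text
time_s: 2.2
tcp_pos: [0.4877, -0.2575, 0.3088]
eef_rot: [-0.001, 0.249, 0.969, 0.0]
contact_force: [-0.6, 0.8, -0.6]
opening: 1.005
gripper_force: 0.0
```

```bash
python3 to.py .51 -.34 .31; python3 -c "
from h import *
s=snap('wrist');save(s,'w1');np.savez('w1.npz',W=cloud(s),p=s['pixels'],M=s['M'],K=s['intrinsics'])"
```

```text
2.2 [ 0.4877 -0.2575  0.3088] shift mm [-59.3 -61.5  -1.3] yang 61.16 [ 1.4e-03 -2.0e-04 -1.0e+00]
```

View pics/w1.png

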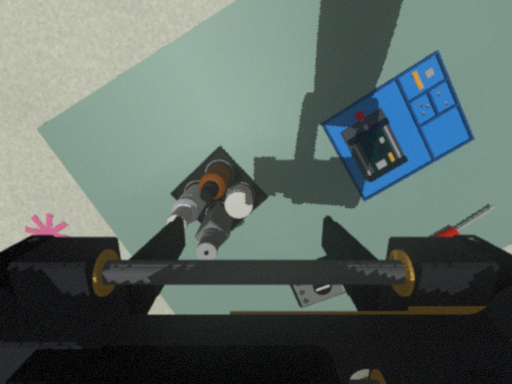

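The tray is at (220,195), with the square head at (206,252), the can cap at (180,222), the dropper at (210,188) and the jar at (240,200). The fingers frame the lower part of the image. I'll take a closer view.

Emit:
apply_moves([
  [1,[0,-20,10],0],
  [1,[0,-40,30],0],
  [1,[0,-58,50],0],
  [1,[0,-61,60],0],
  [1,[0,-61,60],0],
  [1,[0,-61,60],0],
  [1,[0,-61,60],0],
  [1,[0,-61,60],0],
  [1,[0,-61,60],0],
  [1,[0,-61,60],0],
])

```text
time_s: 3.25
tcp_pos: [0.4587, -0.3084, 0.2501]
eef_rot: [0.0, 0.247, 0.969, -0.0]
contact_force: [0.2, 0.5, -1.4]
opening: 0.996
gripper_force: 0.0
```

```bash
python3 -c "
from h import *
s=snap('wrist');save(s,'w2');W=cloud(s);print(s['o']['tcp_pos'],np.array(s['intrinsics']).round(1).tolist())
for lo,hi in((.13,.16),(.05,.07)):
    m=((W[...,2]>lo)&(W[...,2]<hi)&(W[...,1]<-.2)&(W[...,1]>-.45)&(W[...,0]>.4)&(W[...,0]<.62)).astype(np.uint8)
    n,l,st,ce=cv2.connectedComponentsWithStats(m)
    for i in range(1,n):
        if st[i,4]>30:
            P=W[l==i];c,r=cv2.minEnclosingCircle((P[:,:2]*1000).astype(np.float32));print(lo,st[i,4],ce[i].round(0),np.median(P,axis=0).round(4),np.round(c,1),round(r,1),s['pixels'][l==i].mean(0).round())
h=cv2.cvtColor(s['pixels'],cv2.COLOR_RGB2HSV);print(h[140:260:20,256].tolist())
"
```

```text
[ 0.45869617 -0.30835795  0.25010981] [[266.7, 0.0, 253.0], [0.0, 266.7, 191.8], [0.0, 0.0, 1.0]]
0.13 219 [251. 210.] [ 0.4741 -0.317   0.1402] [ 475.8 -318. ] 8.4 [36. 37. 34.]
0.13 497 [215. 242.] [ 0.4875 -0.3695  0.1404] [ 489.1 -371. ] 13.4 [162. 163. 155.]
0.13 74 [248. 286.] [ 0.5522 -0.3637  0.1408] [ 550.1 -362.6] 10.8 [127. 131. 129.]
0.05 85 [252. 179.] [ 0.4598 -0.3084  0.0602] [ 468.7 -314.6] 18.2 [67. 51. 36.]
0.05 132 [226. 207.] [ 0.4756 -0.3568  0.0598] [ 485.2 -366.7] 19.1 [91. 92. 87.]
0.05 846 [278. 217.] [ 0.5246 -0.3045  0.0607] [ 526.5 -304.8] 22.8 [138. 138. 131.]
0.05 215 [249. 235.] [ 0.5266 -0.3456  0.0602] [ 542.4 -358.6] 26.4 [60. 64. 60.]
[[74, 41, 169], [68, 43, 48], [10, 101, 68], [45, 13, 40], [30, 14, 55], [75, 18, 56]]
```

View pics/w2.png

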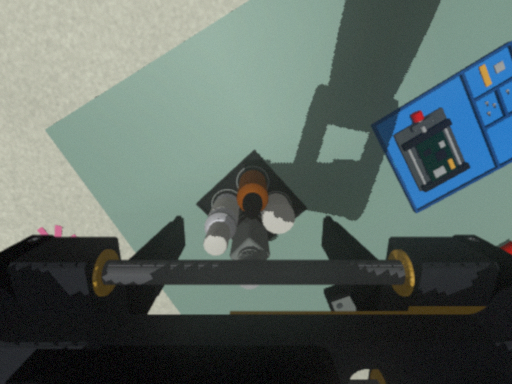

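The wrist measurement gives the can at (489,-371), the dropper at (476,-318) and the jar at (526.5,-305), in mm. The tray yaw is about 14.3°, and the square head is half hidden behind the gripper bar at (250,286). Next, the can: move over it, then descend.

Emit:
apply_moves([
  [0.6,[-15,-10,0],0],
  [0.6,[-35,-25,0],0],
  [0.6,[-53,-38,0],0],
  [0.6,[-57,-40,10],0],
  [0.6,[-57,-40,30],0],
  [0.6,[-57,-40,50],0],
  [0.6,[-57,-40,65],0],
  [0.6,[-57,-40,75],0],
  [0.6,[-57,-40,80],0],
  [0.6,[-57,-40,80],0],
])

```text
time_s: 4.3
tcp_pos: [0.4891, -0.3705, 0.1691]
eef_rot: [-0.0, 0.247, 0.969, 0.0]
contact_force: [-0.6, 0.5, 0.3]
opening: 0.603
gripper_force: 0.0
```

```bash
python3 to.py .489 -.371 .124; python3 -c "
from h import *
s=snap('wrist');save(s,'w3');W=cloud(s)
cv2.imwrite('pics/w3c.png',cv2.resize(s['pixels'][150:384,100:412,::-1],None,fx=2.3,fy=2.3))
"
```

```text
4.3 [ 0.4891 -0.3705  0.1691] shift mm [-0.2 -0.4 45.1] yang 61.35 [ 1.e-03  2.e-04 -1.e+00]
```

View pics/w3c.png

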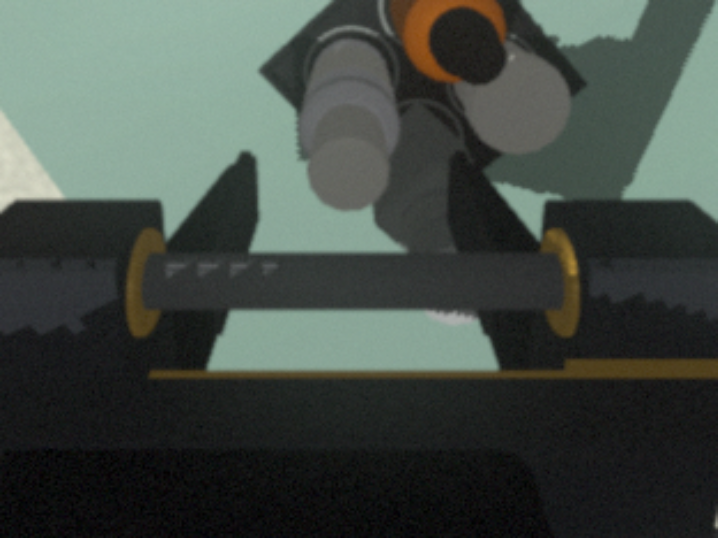

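The fingers straddle the can cap symmetrically, with the jaw centre at about column 353 in the crop and the cap at 348. Descending and closing.

Emit:
apply_moves([
  [0.6,[0,0,15],0],
  [0.6,[0,0,32],0],
  [0.6,[0,0,42],0],
  [0.6,[0,0,45],0],
  [0.6,[0,0,45],0],
  [0.2,[0,0,45],0],
  [0,[0,0,45],0],
  [0,[0,0,45],0],
  [0,[0,0,45],0],
  [0,[0,0,45],0],
])

```text
time_s: 5.35
tcp_pos: [0.4894, -0.371, 0.125]
eef_rot: [0.0, 0.247, 0.969, -0.0]
contact_force: [0.2, -0.2, 1.6]
opening: 0.281
gripper_force: 30.0
```

Gripped: the opening is 26.7 mm, matching the 27 mm cap. Lifting high, then moving to the side tray.

Emit:
apply_moves([
  [0,[0,0,-8],0],
  [0,[0,0,-28],0],
  [0,[0,0,-60],0],
  [0,[0,0,-95],0],
  [0,[0,0,-130],0],
  [0,[0,0,-152],0],
  [0,[4,7,-160],0],
  [0,[14,26,-160],0],
  [0,[30,57,-160],0],
  [0,[49,93,-160],0],
])

```text
time_s: 6.35
tcp_pos: [0.4897, -0.2633, 0.2818]
eef_rot: [-0.002, 0.248, 0.969, 0.001]
contact_force: [-0.2, -0.2, -1.8]
opening: 0.281
gripper_force: 30.0
```

Emit:
apply_moves([
  [0,[19,35,0],0],
  [0,[38,70,0],0],
  [0,[57,106,0],0],
  [0,[76,141,0],0],
  [0,[95,176,0],0],
  [0,[114,212,0],0],
  [0,[133,247,0],0],
  [0,[152,283,0],0],
  [0,[171,318,0],0],
  [0,[190,353,0],0],
])

```text
time_s: 7.35
tcp_pos: [0.4909, 0.1377, 0.282]
eef_rot: [-0.002, 0.247, 0.969, -0.001]
contact_force: [-0.1, -0.1, -1.0]
opening: 0.281
gripper_force: 30.0
```

Emit:
apply_moves([
  [0,[18,35,0],0],
  [0,[35,69,0],0],
  [0,[50,98,0],0],
  [0,[62,122,0],0],
  [0,[69,136,0],0],
  [0,[73,143,0],0],
  [0,[73,143,20],0],
  [0,[73,143,45],0],
  [0,[73,143,70],0],
  [0,[73,143,80],0],
])

```text
time_s: 8.35
tcp_pos: [0.496, 0.2942, 0.2009]
eef_rot: [-0.002, 0.248, 0.969, -0.002]
contact_force: [-0.6, 0.8, -1.8]
opening: 0.277
gripper_force: 30.0
```

```bash
python3 to.py .500 .296 .125; python3 -c "
from h import *
s=snap('wrist');save(s,'w4')
"
```

```text
8.35 [0.496  0.2942 0.2009] shift mm [-2.9  3.9 75.9] yang 61.3 [ 0.0033 -0.005  -1.    ]
```

View pics/w4.png

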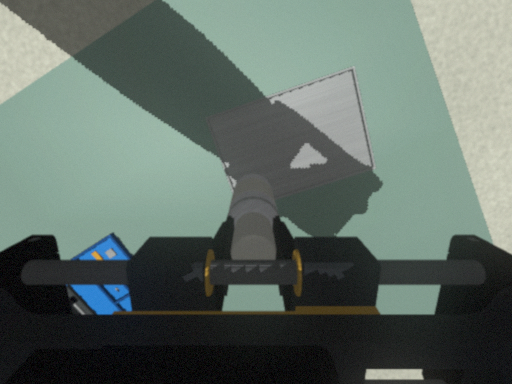

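The tray's corners are at (353,69), (372,165) and (211,122), and the can hangs over its near end. I'll cast rays through the corners to confirm the tray pose.

```bash
python3 -c "
from h import *
s=snap('wrist')
a,b,c=[ray(s,u,v,.010)[:2]*1000 for u,v in((353,69),(372,165),(211,122))]
for n,p in zip('abc',(a,b,c)): print(n,p.round(1))
print('centre',((b+c)/2).round(1),np.linalg.norm(a-b),np.linalg.norm(a-c),np.degrees(np.arctan2(*(a-c)[::-1])),np.degrees(np.arctan2(*(a-b)[::-1])))
"
```

```text
a [437.6 461.2]
b [555.5 437.8]
c [408.9 282.3]
centre [482.2 360. ] 120.18637448206388 181.23079742050595 80.87861654118886 168.74421915542973
```

Emit:
apply_moves([
  [0,[0,0,10],0],
  [0,[0,0,30],0],
  [0,[0,0,50],0],
  [0,[0,0,64],0],
  [0,[0,0,70],0],
  [0,[0,0,72],0],
  [0,[0,0,72],0],
  [0,[0,0,72],0],
  [0,[0,0,72],0],
  [0,[0,0,72],0],
])

```text
time_s: 9.45
tcp_pos: [0.4983, 0.2958, 0.1334]
eef_rot: [0.0, 0.247, 0.969, 0.0]
contact_force: [-0.8, -0.2, -1.0]
opening: 0.276
gripper_force: 30.0
```

```bash
python3 to.py .500 .296 .125
```

```text
9.45 [0.4983 0.2958 0.1334] shift mm [-1.4  1.   8.4] yang 61.35 [-7.e-04  1.e-03 -1.e+00]
```

Emit:
apply_moves([
  [0,[0,0,4],0],
  [0,[0,0,7],0],
  [0,[0,0,8.5],0],
  [0,[0,0,8.5],0],
  [0.5,[0,0,8.5],0],
  [0.55,[0,0,8.5],0],
  [0.55,[0,0,8.5],0],
  [0.55,[0,0,0],0],
  [0.55,[0,0,-25],0],
  [0.55,[0,0,-60],0],
])

```text
time_s: 10.45
tcp_pos: [0.4966, 0.295, 0.1914]
eef_rot: [-0.002, 0.247, 0.969, -0.001]
contact_force: [-0.1, 0.5, -0.3]
opening: 0.55
gripper_force: 0.0
```

```bash
python3 to.py .4755 -.3175 .26
```

```text
10.45 [0.4966 0.295  0.1914] shift mm [-275.  -547.9  -67.3] yang 61.35 [ 0.0027 -0.0037 -1.    ]
```

Emit:
apply_moves([
  [0.55,[-10,-18,-30],0],
  [0.55,[-30,-55,-50],0],
  [0.55,[-51,-93,-66],0],
  [0.55,[-73,-133,-69],0],
  [0.55,[-96,-175,-69],0],
  [0.55,[-119,-217,-69],0],
  [0.55,[-142,-259,-69],0],
  [0.55,[-165,-301,-69],0],
  [0.55,[-188,-343,-69],0],
  [0.55,[-211,-385,-69],0],
])

```text
time_s: 11.45
tcp_pos: [0.4982, -0.1454, 0.2626]
eef_rot: [0.001, 0.247, 0.969, -0.0]
contact_force: [0.4, -0.2, 0.2]
opening: 0.551
gripper_force: 0.0
```

Emit:
apply_moves([
  [0.55,[-23,-42,0],0],
  [0.55,[-46,-84,0],0],
  [0.55,[-66,-120,0],0],
  [0.55,[-80,-148,0],0],
  [0.55,[-87,-160,0],0],
  [0.55,[-89,-163,0],0],
  [0.55,[-89,-163,0],0],
  [0.55,[-89,-163,0],0],
  [0.55,[-89,-163,0],0],
  [0.55,[-89,-163,0],0],
])

```text
time_s: 12.45
tcp_pos: [0.4987, -0.3281, 0.2619]
eef_rot: [0.0, 0.247, 0.969, -0.0]
contact_force: [0.4, 0.6, 0.2]
opening: 0.555
gripper_force: 0.0
```

```bash
cat > caps.py <<'E'
from h import *
s=snap('wrist');W=cloud(s);print(s['o']['time_s'],s['o']['tcp_pos'].round(4))
save(s,'w_%d'%(s['o']['time_s']*10))
def caps(y0,y1,x0=.4,x1=.62,bands=((.13,.16),(.055,.066))):
  for lo,hi in bands:
    m=((W[...,2]>lo)&(W[...,2]<hi)&(W[...,1]>y0)&(W[...,1]<y1)&(W[...,0]>x0)&(W[...,0]<x1)).astype(np.uint8)
    n,l,st,ce=cv2.connectedComponentsWithStats(m)
    for i in range(1,n):
        if st[i,4]>60:
            P=W[l==i];c,r=cv2.minEnclosingCircle((P[:,:2]*1000).astype(np.float32));print(lo,st[i,4],ce[i].round(0),'med',(np.median(P,axis=0)*1000).round(1),'circ',np.round(c,1),round(r,1),s['pixels'][l==i].mean(0).round())
E
python3 -c "
from caps import *
caps(-.45,-.2)"; python3 to.py .4755 -.3175 .124
```

```text
12.45 [ 0.4987 -0.3281  0.2619]
0.13 210 [250. 167.] med [ 475.2 -317.6  140.2] circ [ 476.  -318.2] 8.4 [44. 45. 41.]
0.13 530 [247. 235.] med [ 541.1 -357.8  140.7] circ [ 542.8 -358.8] 14.3 [127. 132. 129.]
0.055 830 [276. 184.] med [ 525.8 -305.    60.8] circ [ 526.7 -305.3] 22.7 [94. 95. 90.]
0.055 82 [249. 202.] med [ 526.6 -345.1   60.9] circ [ 540.7 -357.5] 25.5 [57. 62. 58.]
12.5 [ 0.4986 -0.3283  0.2618] shift mm [ 25.5  -1.6 137.8] yang 61.41 [-2.e-04  0.e+00 -1.e+00]
```

The dropper is at (476,-318) and the square head at (542,-358.5). Going down on the dropper.

Emit:
apply_moves([
  [0.55,[10,-1,15],0],
  [0.55,[22,-2,40],0],
  [0.55,[25,-2,75],0],
  [0.55,[25,-2,105],0],
  [0.55,[25,-2,125],0],
  [0.55,[25,-2,135],0],
  [0.55,[25,-2,137.5],0],
  [0.55,[25,-2,137.5],0],
  [0.55,[25,-2,137.5],0],
  [0.55,[25,-2,137.5],0],
])

```text
time_s: 13.5
tcp_pos: [0.4763, -0.3195, 0.1257]
eef_rot: [0.001, 0.247, 0.969, -0.001]
contact_force: [0.2, 0.6, 0.5]
opening: 0.55
gripper_force: 0.0
```

Emit:
apply_moves([
  [0.25,[0,0,0],0],
  [0,[0,0,0],0],
  [0,[0,0,0],0],
  [0,[0,0,0],0],
  [0,[0,0,0],0],
  [0,[0,0,0],0],
  [0,[0,0,0],0],
  [0,[0,0,-5],0],
  [0,[0,0,-20],0],
  [0,[0,0,-45],0],
])

```text
time_s: 14.5
tcp_pos: [0.4744, -0.318, 0.1681]
eef_rot: [-0.002, 0.247, 0.969, 0.001]
contact_force: [-0.0, -0.4, -2.6]
opening: 0.232
gripper_force: 30.0
```

```bash
python3 to.py .4465 .336 .26
```

```text
14.5 [ 0.4744 -0.318   0.1681] shift mm [338.5 560.6 -90. ] yang 61.34 [ 4.4e-03  8.0e-04 -1.0e+00]
```

Gripped on the collar (22 mm). Carrying it over.

Emit:
apply_moves([
  [0,[0,0,-30],0],
  [0,[4,7,-60],0],
  [0,[14,24,-85],0],
  [0,[30,50,-100],0],
  [0,[48,80,-100],0],
  [0,[67,112,-100],0],
  [0,[87,145,-100],0],
  [0,[107,178,-100],0],
  [0,[127,211,-100],0],
  [0,[147,244,-100],0],
])

```text
time_s: 15.5
tcp_pos: [0.4631, -0.0329, 0.2704]
eef_rot: [0.001, 0.248, 0.969, 0.0]
contact_force: [1.1, 0.1, -1.8]
opening: 0.23
gripper_force: 30.0
```

Emit:
apply_moves([
  [0,[20,33,0],0],
  [0,[40,66,0],0],
  [0,[60,99,0],0],
  [0,[80,132,0],0],
  [0,[100,165,0],0],
  [0,[120,198,0],0],
  [0,[140,231,0],0],
  [0,[158,261,0],0],
  [0,[172,286,0],0],
  [0,[182,303,0],0],
])

```text
time_s: 16.5
tcp_pos: [0.4487, 0.3208, 0.2702]
eef_rot: [0.0, 0.247, 0.969, 0.0]
contact_force: [0.5, -0.6, -1.5]
opening: 0.232
gripper_force: 30.0
```

Emit:
apply_moves([
  [0,[5,9,0],0],
  [0,[8,13,0],0],
  [0,[8,13,10],0],
  [0,[8,13,35],0],
  [0,[8,13,65],0],
  [0,[8,13,95],0],
  [0,[8,13,115],0],
  [0,[8,13,127],0],
  [0,[8,13,130],0],
  [0,[8,13,130],0],
])

```text
time_s: 17.5
tcp_pos: [0.4485, 0.3338, 0.1393]
eef_rot: [0.0, 0.248, 0.969, -0.0]
contact_force: [-0.9, -0.0, -2.1]
opening: 0.23
gripper_force: 30.0
```

```bash
python3 to.py .4465 .336 .125
```

```text
17.5 [0.4485 0.3338 0.1393] shift mm [ 2.9  1.  14.3] yang 61.32 [-1.e-04  0.e+00 -1.e+00]
```

Emit:
apply_moves([
  [0,[0,0,6],0],
  [0,[0,0,11],0],
  [0,[0,0,14],0],
  [0,[0,0,14.5],0],
  [0,[0,0,14.5],0],
  [0.5,[0,0,14.5],0],
  [0.55,[0,0,14.5],0],
  [0.55,[0,0,14.5],0],
  [0.55,[0,0,0],0],
  [0.55,[0,0,-30],0],
])

```text
time_s: 18.5
tcp_pos: [0.4468, 0.3332, 0.1677]
eef_rot: [-0.002, 0.247, 0.969, -0.002]
contact_force: [0.3, -0.6, -0.3]
opening: 0.538
gripper_force: 0.0
```

```bash
python3 to.py .542 -.3585 .2
```

```text
18.5 [0.4468 0.3332 0.1677] shift mm [-415.1 -561.5  -30.8] yang 61.35 [ 0.0027 -0.0046 -1.    ]
```

Emit:
apply_moves([
  [0.55,[0,0,-30],0],
  [0.55,[-12,-16,-60],0],
  [0.55,[-36,-48,-60],0],
  [0.55,[-63,-86,-60],0],
  [0.55,[-92,-125,-60],0],
  [0.55,[-121,-164,-60],0],
  [0.55,[-150,-203,-60],0],
  [0.55,[-179,-242,-60],0],
  [0.55,[-208,-281,-60],0],
  [0.55,[-237,-320,-60],0],
])

```text
time_s: 19.5
tcp_pos: [0.5031, -0.0624, 0.231]
eef_rot: [0.001, 0.247, 0.969, 0.0]
contact_force: [1.1, 0.5, -0.2]
opening: 0.551
gripper_force: 0.0
```

Emit:
apply_moves([
  [0.55,[-29,-39,0],0],
  [0.55,[-58,-78,0],0],
  [0.55,[-87,-118,0],0],
  [0.55,[-116,-157,0],0],
  [0.55,[-142,-193,0],0],
  [0.55,[-162,-220,0],0],
  [0.55,[-174,-236,0],0],
  [0.55,[-178,-241,10],0],
  [0.55,[-178,-241,25],0],
  [0.55,[-178,-241,29],0],
])

```text
time_s: 20.5
tcp_pos: [0.5424, -0.3553, 0.1971]
eef_rot: [-0.002, 0.247, 0.969, 0.001]
contact_force: [-0.3, 0.4, -0.5]
opening: 0.548
gripper_force: 0.0
```

```bash
python3 to.py .542 -.3585 .124; python3 -c "
from caps import *
caps(-.45,-.2)"
```

```text
20.5 [ 0.5424 -0.3553  0.1971] shift mm [-1.5 -3.  73.1] yang 61.38 [ 0.0046  0.0011 -1.    ]
20.5 [ 0.5424 -0.3553  0.1971]
0.13 919 [248. 213.] med [ 541.6 -358.1  140.8] circ [ 542.9 -358.5] 14.6 [82. 86. 84.]
0.055 1351 [285. 153.] med [ 526.1 -305.1   60.8] circ [ 527.2 -305.2] 22.9 [175. 175. 168.]
0.055 76 [249. 176.] med [ 526.1 -346.4   60.4] circ [ 540.7 -357.2] 25.3 [61. 65. 62.]
```

Emit:
apply_moves([
  [0.55,[-1.5,-3,10],0],
  [0.55,[-1.5,-3,30],0],
  [0.55,[-1.5,-3,50],0],
  [0.55,[-1.5,-3,65],0],
  [0.55,[-1.5,-3,72],0],
  [0.55,[-1.5,-3,74],0],
  [0.55,[-1.5,-3,74],0],
  [0.55,[-1.5,-3,74],0],
  [0.55,[-1.5,-3,74],0],
  [0.55,[-1.5,-3,74],0],
])

```text
time_s: 21.55
tcp_pos: [0.5437, -0.3608, 0.127]
eef_rot: [0.001, 0.247, 0.969, -0.0]
contact_force: [0.6, -0.2, -0.2]
opening: 0.55
gripper_force: 0.0
```

```bash
python3 to.py .5423 -.3584 .1245
```

```text
21.55 [ 0.5437 -0.3608  0.127 ] shift mm [2.4 1.5 2.5] yang 61.35 [-1.4e-03 -2.0e-04 -1.0e+00]
```

Emit:
apply_moves([
  [0.55,[2,1.5,2],0],
  [0.4,[2,1.5,2],0],
  [0.2,[2,1.5,2],0],
  [0,[2,1.5,2],0],
  [0,[2,1.5,2],0],
  [0,[2,1.5,2],0],
  [0,[2,1.5,2],0],
  [0,[2,1.5,2],0],
  [0,[2,1.5,2],0],
  [0,[2,1.5,2],0],
])

```text
time_s: 22.55
tcp_pos: [0.5423, -0.3583, 0.1241]
eef_rot: [-0.0, 0.247, 0.969, -0.0]
contact_force: [-0.6, -0.7, -0.3]
opening: 0.287
gripper_force: 30.0
```

```bash
python3 to.py .489 .405 .285
```

```text
22.55 [ 0.5423 -0.3583  0.1241] shift mm [ 412.8  644.3 -160.9] yang 61.35 [ 0.e+00 -1.e-04 -1.e+00]
```

Emit:
apply_moves([
  [0,[0,0,-8],0],
  [0,[0,0,-28],0],
  [0,[0,0,-60],0],
  [0,[0,0,-95],0],
  [0,[0,0,-130],0],
  [0,[0,0,-157],0],
  [0,[4,7,-172],0],
  [0,[14,22,-175],0],
  [0,[30,47,-175],0],
  [0,[49,76,-175],0],
])

```text
time_s: 23.55
tcp_pos: [0.5347, -0.2659, 0.2968]
eef_rot: [-0.002, 0.248, 0.969, 0.001]
contact_force: [-0.4, 0.8, -3.0]
opening: 0.292
gripper_force: 30.0
```

Emit:
apply_moves([
  [0,[21,33,0],0],
  [0,[42,66,0],0],
  [0,[64,99,0],0],
  [0,[85,132,0],0],
  [0,[106,165,0],0],
  [0,[127,198,0],0],
  [0,[149,232,0],0],
  [0,[170,265,0],0],
  [0,[191,298,0],0],
  [0,[212,331,0],0],
])

```text
time_s: 24.55
tcp_pos: [0.5061, 0.1264, 0.2967]
eef_rot: [-0.002, 0.247, 0.969, -0.001]
contact_force: [-0.7, -0.3, -2.4]
opening: 0.292
gripper_force: 30.0
```

Emit:
apply_moves([
  [0,[21,33,0],0],
  [0,[42,66,0],0],
  [0,[64,99,0],0],
  [0,[85,132,0],0],
  [0,[106,165,0],0],
  [0,[124,194,0],0],
  [0,[138,216,0],0],
  [0,[147,230,0],0],
  [0,[151,236,0],0],
  [0,[151,236,0],0],
])

```text
time_s: 25.55
tcp_pos: [0.4883, 0.4037, 0.2981]
eef_rot: [-0.001, 0.247, 0.969, -0.001]
contact_force: [0.5, -0.7, -2.5]
opening: 0.293
gripper_force: 30.0
```

```bash
python3 to.py .489 .405 .124; python3 -c "
from caps import *
caps(.2,.5)"; ls -t pics | head -1; cp pics/$(ls -t pics|head -1) pics/side.png
```

```text
25.55 [0.4883 0.4037 0.2981] shift mm [ -0.2   1.8 174. ] yang 61.41 [ 7.0e-04 -1.9e-03 -1.0e+00]
25.55 [0.4883 0.4037 0.2981]
0.13 165 [187. 180.] med [448.4 337.1 140.1] circ [448.9 335.5] 8.1 [54. 56. 54.]
0.13 346 [182. 227.] med [495.7 298.9 140.2] circ [497.7 296.3] 13.3 [171. 172. 164.]
0.055 62 [199. 200.] med [488.1 312.1  60.5] circ [495.1 300.6] 19.2 [96. 97. 92.]
w_255.png
```

View pics/side.png

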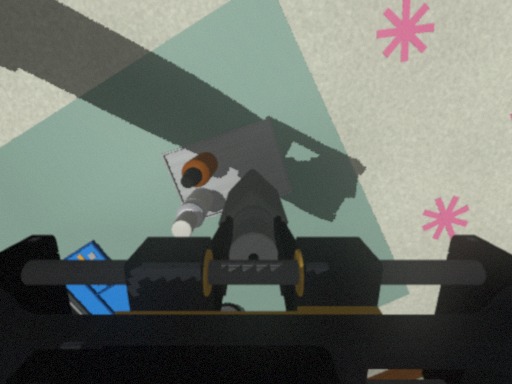

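The can at (182,227) and the dropper at (190,178) stand upright in the tray, and the bottle is above the free part. Lowering it now.

Emit:
apply_moves([
  [0,[0,1,10],0],
  [0,[0,1,35],0],
  [0,[0,1,65],0],
  [0,[0,1,95],0],
  [0,[0,1,125],0],
  [0,[0,1,148],0],
  [0,[0,1,162],0],
  [0,[0,1,167],0],
  [0,[0,1,168],0],
  [0,[0,1,168],0],
])

```text
time_s: 26.6
tcp_pos: [0.4904, 0.4047, 0.1326]
eef_rot: [0.001, 0.248, 0.969, 0.001]
contact_force: [0.7, 0.4, -2.1]
opening: 0.289
gripper_force: 30.0
```

```bash
python3 to.py .489 .405 .1245
```

```text
26.6 [0.4904 0.4047 0.1326] shift mm [ 1.3 -0.4  8. ] yang 61.33 [-0.001  0.002 -1.   ]
```

Emit:
apply_moves([
  [0,[0,0,3],0],
  [0,[0,0,6],0],
  [0,[0,0,7],0],
  [0,[0,0,7],0],
  [0,[0,0,7],0],
  [0.5,[0,0,7],0],
  [0.6,[0,0,7],0],
  [0.6,[0,0,7],0],
  [0.6,[0,0,0],0],
  [0.6,[0,0,-30],0],
])

```text
time_s: 27.6
tcp_pos: [0.4875, 0.403, 0.1579]
eef_rot: [-0.002, 0.247, 0.969, -0.003]
contact_force: [0.0, 0.2, -0.7]
opening: 0.59
gripper_force: 0.0
```

```bash
python3 to.py .5265 -.305 .26
```

```text
27.6 [0.4875 0.403  0.1579] shift mm [-373.3 -603.3  -99.3] yang 61.35 [ 0.0034 -0.0068 -1.    ]
```

Emit:
apply_moves([
  [0.6,[0,0,-30],0],
  [0.6,[-6,-10,-65],0],
  [0.7,[-22,-35,-95],0],
  [0.8,[-44,-70,-99],0],
  [0.8,[-69,-112,-99],0],
  [0.8,[-94,-153,-99],0],
  [0.8,[-119,-194,-99],0],
  [0.8,[-145,-235,-99],0],
  [0.8,[-170,-276,-99],0],
  [0.8,[-195,-317,-99],0],
])

```text
time_s: 28.6
tcp_pos: [0.5086, 0.0309, 0.2613]
eef_rot: [0.001, 0.247, 0.969, 0.0]
contact_force: [-0.1, -0.2, -0.3]
opening: 0.803
gripper_force: 0.0
```

Emit:
apply_moves([
  [0.8,[-25,-41,0],0],
  [0.8,[-51,-82,10],0],
  [0.8,[-76,-123,20],0],
  [0.8,[-102,-164,40],0],
  [0.8,[-127,-205,60],0],
  [0.8,[-150,-242,80],0],
  [0.8,[-167,-270,100],0],
  [0.8,[-176,-284,110],0],
  [0.8,[-178,-286,115],0],
  [0.8,[-178,-286,115],0],
])

```text
time_s: 29.6
tcp_pos: [0.5277, -0.303, 0.145]
eef_rot: [-0.0, 0.248, 0.969, 0.0]
contact_force: [0.3, 0.3, 0.4]
opening: 0.8
gripper_force: 0.0
```

```bash
python3 to.py .5268 -.3052 .048; python3 -c "
from caps import *
caps(-.45,-.2)"; cp pics/$(ls -t pics|head -1) pics/jar.png
```

```text
29.6 [ 0.5277 -0.303   0.145 ] shift mm [-0.3 -2.5 97. ] yang 61.34 [ 1.e-03  6.e-04 -1.e+00]
29.6 [ 0.5277 -0.303   0.145 ]
0.13 566 [189. 236.] med [ 503.3 -334.   146.8] circ [ 507.6 -338.3] 11.8 [34. 39. 37.]
0.13 566 [316. 236.] med [ 540.1 -265.2  147. ] circ [ 547.6 -265.1] 11.7 [36. 42. 39.]
0.055 1746 [249. 200.] med [ 525.8 -304.4   60.7] circ [ 527.  -305.2] 22.8 [104. 105. 100.]
```

View pics/jar.png

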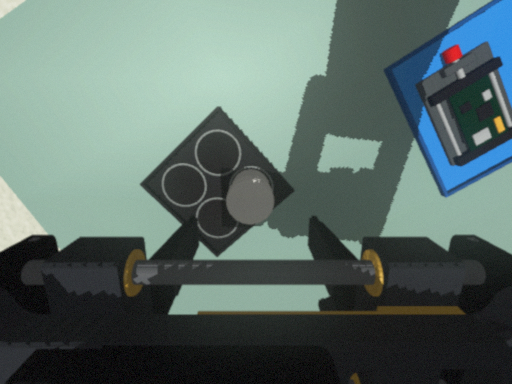

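The jar is at (250,195), and the three empty rings are at (218,152), (185,185) and (218,218). I'll cast the rings onto the floor plane as a reference for putting things back, then take the jar.

```bash
python3 -c "
from h import *
s=snap('wrist');print(s['o']['tcp_pos'])
g=cv2.cvtColor(s['pixels'],cv2.COLOR_RGB2GRAY)
for n,(u,v) in dict(dropper=(218,152),can=(185,185),square=(218,218)).items():
    best=None
    a=np.zeros_like(g);cv2.circle(a,(u,v),30,255,-1)
    P=cloud(s)
    m=((g>75)&(a>0)&(P[...,2]<.02)&(P[...,2]>-.02)).astype(np.uint8)
    c=cv2.findContours(m,0,1)[0];c=max(c,key=lambda c:len(c))
    e=cv2.fitEllipse(c);print(n,np.round(e[0],1),np.round(e[1],1),(ray(s,*e[0],.003)*1000).round(1))
"
```

```text
[ 0.52818402 -0.30260782  0.14582008]
dropper [217.1 151.7] [44.2 45.6] [ 475.8 -317.6    3. ]
can [183.5 183.9] [42.8 46.2] [ 488.9 -370.     3. ]
square [216.9 219.5] [33.3 39.5] [ 544.7 -358.7    3. ]
```

Emit:
apply_moves([
  [0.8,[0,-2.5,15],0],
  [0.8,[0,-2.5,35],0],
  [0.8,[0,-2.5,60],0],
  [0.8,[0,-2.5,80],0],
  [0.8,[0,-2.5,93],0],
  [0.8,[0,-2.5,97],0],
  [0.8,[0,-2.5,97],0],
  [0.8,[0,-2.5,97],0],
  [0.6,[0,-2.5,97],0],
  [0.5,[0,-2.5,97],0],
])

```text
time_s: 30.7
tcp_pos: [0.5272, -0.3062, 0.0493]
eef_rot: [0.001, 0.247, 0.969, -0.0]
contact_force: [0.1, 0.4, 1.5]
opening: 0.688
gripper_force: 0.0
```

Emit:
apply_moves([
  [0.4,[0,0,0],0],
  [0.3,[0,0,0],0],
  [0.2,[0,0,0],0],
  [0.2,[0,0,0],0],
  [0.2,[0,0,0],0],
  [0.2,[0,0,0],0],
  [0.2,[0,0,-8],0],
  [0.2,[0,0,-28],0],
  [0.2,[0,0,-60],0],
  [0.2,[0,0,-90],0],
])

```text
time_s: 31.7
tcp_pos: [0.526, -0.3054, 0.1387]
eef_rot: [-0.001, 0.247, 0.969, 0.0]
contact_force: [0.5, -0.5, -1.5]
opening: 0.465
gripper_force: 30.0
```

```bash
python3 - <<'E'
from h import *
s=snap('top')
h=cv2.cvtColor(s['pixels'],cv2.COLOR_RGB2HSV)
m=((h[...,0]>98)&(h[...,0]<122)&(h[...,1]>140)).astype(np.uint8)
c=max(cv2.findContours(m,0,1)[0],key=cv2.contourArea);r=cv2.minAreaRect(c);B=cv2.boxPoints(r)
P=np.array([ray(s,u,v,.006)[:2]*1000 for u,v in B],np.float32);print(B.round(1).tolist(),cv2.minAreaRect(P))
print(robot.get_obs()['tcp_pos'])
np.savez('m.npz',p=s['pixels'])
V=h[...,2];print(V[186:222:1,250].tolist());print(V[200,232:275].tolist())
for u,v in((237,190),(262,190),(250,200)):print(ray(s,u,v,.003).round(4))
E
```

```text
[[235.3000030517578, 191.0], [308.0, 186.3000030517578], [311.70001220703125, 242.6999969482422], [239.0, 247.5]] ((555.9384155273438, -21.9014892578125), (158.7846221923828, 205.3367156982422), 3.803292989730835)
[ 0.52896762 -0.30746034  0.14551959]
[120, 120, 124, 108, 102, 119, 152, 170, 167, 171, 173, 174, 170, 170, 169, 171, 173, 172, 170, 170, 173, 173, 170, 173, 171, 175, 174, 126, 90, 90, 86, 101, 113, 104, 104, 110]
[124, 123, 122, 122, 90, 105, 162, 170, 168, 168, 170, 169, 171, 171, 172, 170, 170, 173, 169, 173, 168, 170, 175, 172, 170, 171, 173, 173, 89, 107, 165, 171, 173, 174, 173, 171, 172, 171, 174, 174, 171, 173, 173]
[0.6314 0.0814 0.003 ]
[0.6315 0.0108 0.003 ]
[0.6032 0.0446 0.003 ]
```

The jar is held (44 mm). The rings agree with the measured places. The mat box puts the pocket at about (596.5, 47). Carrying it there.

Emit:
apply_moves([
  [0.2,[3,10,0],0],
  [0.2,[11,34,0],0],
  [0.2,[23,72,0],0],
  [0.2,[37,116,0],0],
  [0.2,[51,161,0],0],
  [0.2,[65,205,0],0],
  [0.2,[80,250,0],0],
  [0.2,[93,291,0],0],
  [0.2,[102,322,0],0],
  [0.2,[107,337,0],0],
])

```text
time_s: 32.75
tcp_pos: [0.5928, 0.0445, 0.1359]
eef_rot: [-0.002, 0.246, 0.969, -0.0]
contact_force: [-0.1, -0.8, -1.3]
opening: 0.467
gripper_force: 30.0
```

```bash
python3 to.py .5965 .047 .0495; python3 -c "
from caps import *
cv2.imwrite('pics/pk.png',s['pixels'][...,::-1])"
```

```text
32.75 [0.5928 0.0445 0.1359] shift mm [-2.3  4.  86.3] yang 61.52 [ 0.0035 -0.0012 -1.    ]
32.75 [0.5928 0.0445 0.1359]
```

View pics/pk.png

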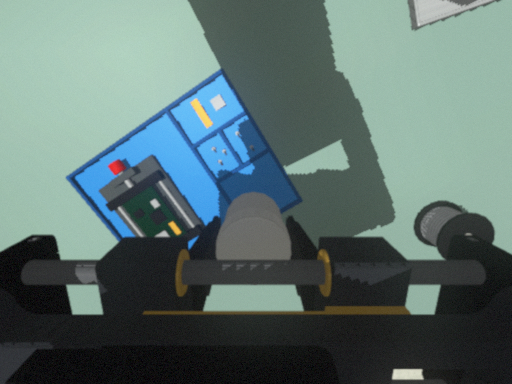

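The mat corners are at (223,71), (300,201) and (68,178), and the jar is over the pocket beside it. I'll check the pocket from the corners in this near view.

```bash
python3 -c "
from h import *
s=snap('wrist');print(s['o']['tcp_pos'])
a,b,c=[ray(s,u,v,.008)[:2]*1000 for u,v in((223,70.5),(301,201),(67.5,178))]
ex=(b-a)/np.linalg.norm(b-a);ey=(a-c)/np.linalg.norm(a-c);print(a,b,c,np.linalg.norm(b-a),np.linalg.norm(a-c),ex,ey)
print('pocket',b-35*ex-36*ey)
"; python3 to.py .5965 .047 .0495
```

```text
[0.59316974 0.04535798 0.13610268]
[474.63399392  77.94340198] [630.65336063  86.90074978] [ 487.17030816 -123.20297875] 156.27628376728535 201.53666082936633 [0.99835601 0.05731738] [-0.06220364  0.99806348]
pocket [597.95023148  48.96435611]
32.85 [0.5931 0.0434 0.1363] shift mm [-1.5  4.9 86.8] yang 61.53 [ 0.0028 -0.0013 -1.    ]
```

Emit:
apply_moves([
  [0.2,[-2,5,8],0],
  [0.2,[-2,5,25],0],
  [0.2,[-2,5,45],0],
  [0.2,[-2,5,62],0],
  [0.2,[-2,5,74],0],
  [0.2,[-2,5,79],0],
  [0.2,[-2,5,80],0],
  [0.2,[-2,5,80],0],
  [0.2,[-2,5,80],0],
  [0.2,[-2,5,80],0],
])

```text
time_s: 33.85
tcp_pos: [0.5991, 0.0447, 0.0592]
eef_rot: [0.001, 0.247, 0.969, 0.0]
contact_force: [0.1, 0.9, -1.5]
opening: 0.465
gripper_force: 30.0
```

```bash
python3 to.py .597 .048 .0495
```

```text
33.85 [0.5991 0.0447 0.0592] shift mm [3.4 1.9 9.7] yang 61.35 [-1.6e-03  8.0e-04 -1.0e+00]
```

Emit:
apply_moves([
  [0.2,[3,2,2],0],
  [0.2,[3,2,5],0],
  [0.2,[3,2,8],0],
  [0.2,[3,2,9.5],0],
  [0.2,[3,2,9.5],0],
  [0.2,[3,2,9.5],0],
  [0.6,[3,2,9.5],0],
  [0.7,[3,2,9.5],0],
  [0.7,[3,2,9.5],0],
  [0.7,[3,2,0],0],
])

```text
time_s: 34.85
tcp_pos: [0.5957, 0.0479, 0.0572]
eef_rot: [-0.001, 0.247, 0.969, -0.0]
contact_force: [0.6, -0.2, -1.0]
opening: 0.692
gripper_force: 0.0
```

Emit:
apply_moves([
  [0.7,[0,0,-20],0],
  [0.7,[0,0,-50],0],
  [0.7,[0,0,-90],0],
  [0.7,[0,0,-130],0],
  [0.7,[10,5,-160],0],
  [0.7,[30,20,-180],0],
  [0.7,[55,40,-185],0],
  [0.7,[70,60,-185],0],
  [0.7,[80,80,-185],0],
  [0.7,[80,80,-185],0],
])

```text
time_s: 35.85
tcp_pos: [0.5647, 0.1585, 0.2443]
eef_rot: [0.001, 0.246, 0.969, 0.001]
contact_force: [-0.8, -0.6, -0.3]
opening: 0.7
gripper_force: 0.0
```

```bash
python3 to.py .49 .405 .20; python3 -c "
from caps import *
caps(0,.5,.4,.68)
t=snap('top');cv2.imwrite('pics/t2.png',cv2.resize(t['pixels'][130:290,80:430,::-1],None,fx=2.2,fy=2.2))"
```

```text
35.85 [0.5647 0.1585 0.2443] shift mm [183.2 181.   44.4] yang 61.52 [-8.0e-04  1.3e-03 -1.0e+00]
35.85 [0.5647 0.1585 0.2443]
0.13 125 [460.   2.] med [500.7 395.  135.3] circ [499.5 397.2] 8.7 [84. 88. 85.]
0.13 849 [350.  61.] med [498.  293.5 140.6] circ [498. 295.] 13.4 [190. 189. 181.]
0.055 139 [331.  26.] med [455.3 317.8  60.4] circ [451.5 327.9] 18.6 [84. 64. 49.]
0.055 215 [399.  30.] med [494.1 384.7  60.6] circ [493.7 391.6] 20.2 [67. 70. 67.]
0.055 64 [314.  82.] med [497.9 277.1  60.5] circ [498.7 283.6] 16.2 [108. 109. 104.]
0.055 108 [184. 226.] med [578.9  44.3  60.3] circ [582.5  44.8] 17.0 [172. 177. 178.]
0.055 84 [207. 234.] med [605.6  66.4  60.2] circ [604.   62.7] 15.3 [158. 160. 155.]
```

View pics/t2.png

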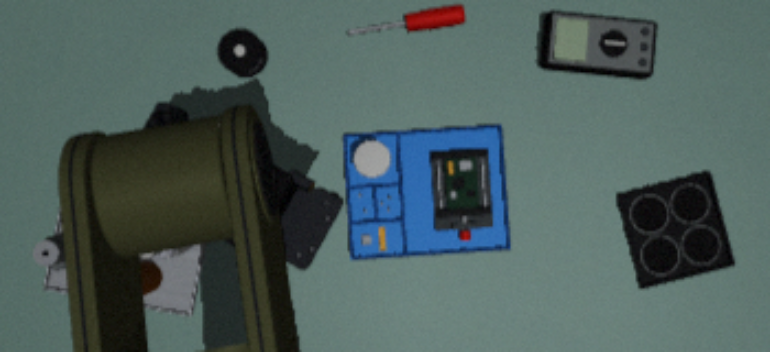

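The jar at (372,158) stands inside the pocket with clear margins. The bottle tray is empty, and the spool, screwdriver and meter are where they were. Now I return the bottles, square bottle first.

Emit:
apply_moves([
  [0.6,[15,15,0],0],
  [0.6,[45,45,0],0],
  [0.6,[78,77,0],0],
  [0.6,[112,110,0],0],
  [0.6,[143,140,0],0],
  [0.6,[166,164,0],0],
  [0.6,[180,177,10],0],
  [0.6,[184,181,25],0],
  [0.6,[184,181,40],0],
  [0.6,[184,181,44],0],
])

```text
time_s: 36.95
tcp_pos: [0.4894, 0.4011, 0.195]
eef_rot: [-0.002, 0.248, 0.969, -0.003]
contact_force: [-0.2, 0.2, 0.7]
opening: 0.597
gripper_force: 0.0
```

```bash
python3 -c "
from caps import *
caps(.2,.5)";python3 to.py .4895 .4045 .124;
```

```text
36.95 [0.4894 0.4011 0.195 ]
0.13 944 [256. 210.] med [489.1 404.8 140.8] circ [490.4 404.2] 14.6 [82. 85. 83.]
0.13 372 [160. 206.] med [448.6 337.6 139.9] circ [448.8 335.6] 8.4 [49. 52. 49.]
0.055 72 [255. 174.] med [472.9 416.5  60.3] circ [487.6 405.9] 25.0 [59. 62. 59.]
0.055 97 [193. 175.] med [443.6 352.1  60.2] circ [447.1 341.2] 18.7 [78. 57. 40.]
0.055 106 [181. 222.] med [484.5 310.3  60.7] circ [488.6 303.6] 15.7 [104. 104.  98.]
37.0 [0.4896 0.4011 0.1954] shift mm [ 1.5  3.3 71.4] yang 61.25 [ 0.0021 -0.0053 -1.    ]
```

Emit:
apply_moves([
  [0.6,[1,2,10],0],
  [0.6,[1,2,30],0],
  [0.6,[1,2,48],0],
  [0.6,[1,2,60],0],
  [0.6,[1,2,65],0],
  [0.6,[1,2,67],0],
  [0.6,[1,2,67],0],
  [0.6,[1,2,67],0],
  [0.6,[1,2,67],0],
  [0.6,[1,2,67],0],
])

```text
time_s: 38.0
tcp_pos: [0.4906, 0.406, 0.1329]
eef_rot: [0.0, 0.247, 0.969, 0.0]
contact_force: [0.6, -1.3, 0.4]
opening: 0.602
gripper_force: 0.0
```

```bash
python3 to.py .4896 .4045 .1242
```

```text
38.0 [0.4906 0.406  0.1329] shift mm [ 0.1 -1.8  8.7] yang 61.35 [-5.0e-04  1.1e-03 -1.0e+00]
```

Emit:
apply_moves([
  [0.6,[0,-1.5,5],0],
  [0.6,[0,-1.5,8.5],0],
  [0.6,[0,-1.5,8.5],0],
  [0.4,[0,-1.5,8.5],0],
  [0.2,[0,-1.5,8.5],0],
  [0.1,[0,-1.5,8.5],0],
  [0.1,[0,-1.5,8.5],0],
  [0.1,[0,-1.5,8.5],0],
  [0.1,[0,-1.5,8.5],0],
  [0.1,[0,-1.5,8.5],0],
])

```text
time_s: 39.0
tcp_pos: [0.4896, 0.4044, 0.1238]
eef_rot: [0.0, 0.247, 0.969, -0.0]
contact_force: [-0.3, 0.1, 0.6]
opening: 0.291
gripper_force: 30.0
```

```bash
python3 to.py .5425 -.3585 .1242
```

```text
39.0 [0.4896 0.4044 0.1238] shift mm [-4.122e+02 -6.441e+02 -3.000e-01] yang 61.35 [-1.e-04 -1.e-04 -1.e+00]
```

Emit:
apply_moves([
  [0,[0,0,-8],0],
  [0,[0,0,-28],0],
  [0,[0,0,-60],0],
  [0,[0,0,-95],0],
  [0,[0,0,-130],0],
  [0,[0,0,-157],0],
  [0,[-4,-7,-172],0],
  [0,[-14,-22,-175],0],
  [0,[-30,-47,-175],0],
  [0,[-49,-76,-175],0],
])

```text
time_s: 40.0
tcp_pos: [0.4953, 0.3122, 0.2963]
eef_rot: [-0.001, 0.247, 0.969, -0.001]
contact_force: [0.3, 0.1, -3.2]
opening: 0.29
gripper_force: 30.0
```

Emit:
apply_moves([
  [0,[-21,-33,0],0],
  [0,[-42,-66,0],0],
  [0,[-64,-99,0],0],
  [0,[-85,-132,0],0],
  [0,[-106,-165,0],0],
  [0,[-127,-198,0],0],
  [0,[-149,-232,0],0],
  [0,[-170,-265,0],0],
  [0,[-191,-298,0],0],
  [0,[-212,-331,0],0],
])

```text
time_s: 41.0
tcp_pos: [0.5216, -0.0802, 0.2962]
eef_rot: [-0.002, 0.248, 0.969, -0.0]
contact_force: [0.6, 0.1, -1.8]
opening: 0.292
gripper_force: 30.0
```

Emit:
apply_moves([
  [0,[-21,-33,0],0],
  [0,[-42,-66,0],0],
  [0,[-64,-99,0],0],
  [0,[-85,-132,0],0],
  [0,[-106,-165,0],0],
  [0,[-124,-194,0],0],
  [0,[-138,-216,10],0],
  [0,[-147,-230,30],0],
  [0,[-151,-237,60],0],
  [0,[-151,-237,90],0],
])

```text
time_s: 42.0
tcp_pos: [0.54, -0.3598, 0.2055]
eef_rot: [-0.001, 0.249, 0.969, 0.0]
contact_force: [0.0, 0.7, -1.9]
opening: 0.29
gripper_force: 30.0
```

Emit:
apply_moves([
  [0,[0,0,25],0],
  [0,[0,0,48],0],
  [0,[0,0,65],0],
  [0,[0,0,73],0],
  [0,[0,0,75],0],
  [0,[0,0,75],0],
  [0,[0,0,75],0],
  [0,[0,0,75],0],
  [0,[0,0,75],0],
  [0,[0,0,75],0],
])

```text
time_s: 43.0
tcp_pos: [0.5426, -0.3584, 0.1343]
eef_rot: [0.0, 0.247, 0.969, -0.0]
contact_force: [0.2, -0.3, -2.1]
opening: 0.293
gripper_force: 30.0
```

```bash
python3 to.py .5425 -.3585 .1242
```

```text
43.0 [ 0.5426 -0.3584  0.1343] shift mm [ 0.  -0.1 10.1] yang 61.36 [-9.e-04 -2.e-04 -1.e+00]
```

Right on target. Setting it down and releasing.

Emit:
apply_moves([
  [0,[0,0,4],0],
  [0,[0,0,8],0],
  [0,[0,0,9.5],0],
  [0,[0,0,9.8],0],
  [0,[0,0,9.8],0],
  [0.4,[0,0,9.8],0],
  [0.55,[0,0,9.8],0],
  [0.55,[0,0,9.8],0],
  [0.55,[0,0,2],0],
  [0.55,[0,0,-30],0],
])

```text
time_s: 44.0
tcp_pos: [0.5402, -0.3566, 0.16]
eef_rot: [-0.004, 0.247, 0.969, 0.002]
contact_force: [-0.1, 0.1, -0.2]
opening: 0.549
gripper_force: 0.0
```

Emit:
apply_moves([
  [0.55,[0,0,-35],0],
  [0.55,[8,10,-65],0],
  [0.55,[25,33,-75],0],
  [0.55,[49,65,-75],0],
  [0.55,[76,103,-75],0],
  [0.55,[105,142,-75],0],
  [0.55,[134,181,-75],0],
  [0.55,[163,220,-75],0],
  [0.55,[192,259,-75],0],
  [0.55,[221,298,-75],0],
])

```text
time_s: 45.0
tcp_pos: [0.4908, 0.011, 0.2398]
eef_rot: [0.001, 0.248, 0.969, 0.0]
contact_force: [1.1, 0.8, -0.7]
opening: 0.552
gripper_force: 0.0
```

```bash
python3 to.py .4488 .3355 .20
```

```text
45.0 [0.4908 0.011  0.2398] shift mm [192.7 264.5  39.6] yang 61.32 [-1.8e-03  9.0e-04 -1.0e+00]
```

Emit:
apply_moves([
  [0.55,[29,40,0],0],
  [0.55,[58,80,0],0],
  [0.55,[88,120,0],0],
  [0.55,[117,160,0],0],
  [0.55,[145,200,0],0],
  [0.55,[169,232,0],0],
  [0.55,[185,254,10],0],
  [0.55,[191,262,25],0],
  [0.55,[192,263,38],0],
  [0.55,[192,263,40],0],
])

```text
time_s: 46.0
tcp_pos: [0.4478, 0.3306, 0.1957]
eef_rot: [-0.002, 0.248, 0.969, -0.002]
contact_force: [0.3, 0.1, -0.8]
opening: 0.55
gripper_force: 0.0
```

Emit:
apply_moves([
  [0.55,[0,0,15],0],
  [0.55,[0,0,35],0],
  [0.55,[0,0,50],0],
  [0.55,[0,0,58],0],
  [0.55,[0,0,60],0],
  [0.55,[0,0,60],0],
  [0.55,[0,0,60],0],
  [0.55,[0,0,60],0],
  [0.55,[0,0,60],0],
  [0.55,[0,0,60],0],
])

```text
time_s: 47.0
tcp_pos: [0.449, 0.3322, 0.1391]
eef_rot: [0.0, 0.247, 0.969, 0.0]
contact_force: [-0.6, -0.4, 0.2]
opening: 0.552
gripper_force: 0.0
```

```bash
python3 -c "
from caps import *
caps(.2,.5)";python3 to.py .4488 .3356 .1250
```

```text
47.0 [0.449  0.3322 0.1391]
0.13 510 [205. 237.] med [427.7 311.9 146.9] circ [434.2 307.1] 11.7 [48. 53. 50.]
0.13 510 [300. 237.] med [454.8 361.5 146.8] circ [463.3 360.1] 11.9 [34. 34. 33.]
0.13 611 [255. 237.] med [446.6 336.  140. ] circ [448.4 335.2] 8.4 [39. 38. 36.]
0.13 367 [239. 305.] med [487.3 302.1 135.5] circ [494.6 297.8] 12.5 [119. 119. 112.]
0.055 107 [254. 184.] med [432.2 344.2  60.5] circ [441.6 338.7] 18.1 [84. 56. 34.]
0.055 95 [234. 247.] med [478.8 297.3  60.7] circ [482.3 294.3] 12.5 [113. 112. 107.]
47.05 [0.449  0.3322 0.139 ] shift mm [ 1.8  2.9 14. ] yang 61.35 [-3.e-04  5.e-04 -1.e+00]
```

Emit:
apply_moves([
  [0.55,[2,3,7],0],
  [0.55,[2,3,13],0],
  [0.55,[2,3,14],0],
  [0.4,[2,3,14],0],
  [0.2,[2,3,14],0],
  [0.1,[2,3,14],0],
  [0.1,[2,3,14],0],
  [0.1,[2,3,14],0],
  [0.1,[2,3,14],0],
  [0.1,[2,3,14],0],
])

```text
time_s: 48.05
tcp_pos: [0.4487, 0.3357, 0.1249]
eef_rot: [0.0, 0.247, 0.969, 0.0]
contact_force: [-0.7, -0.6, 1.0]
opening: 0.226
gripper_force: 30.0
```

```bash
python3 to.py .4757 -.318 .1250
```

```text
48.05 [0.4487 0.3357 0.1249] shift mm [-3.372e+02 -5.607e+02 -1.000e-01] yang 61.35 [-2.e-04  1.e-04 -1.e+00]
```

Emit:
apply_moves([
  [0,[0,0,-8],0],
  [0,[0,0,-28],0],
  [0,[0,0,-60],0],
  [0,[0,0,-95],0],
  [0,[0,0,-130],0],
  [0,[0,0,-152],0],
  [0,[-4,-6,-160],0],
  [0,[-14,-23,-160],0],
  [0,[-30,-50,-160],0],
  [0,[-48,-80,-160],0],
])

```text
time_s: 49.05
tcp_pos: [0.4515, 0.2412, 0.283]
eef_rot: [-0.001, 0.247, 0.969, -0.001]
contact_force: [1.7, 0.8, -2.7]
opening: 0.229
gripper_force: 30.0
```

Emit:
apply_moves([
  [0,[-20,-33,0],0],
  [0,[-40,-67,0],0],
  [0,[-60,-100,0],0],
  [0,[-80,-133,0],0],
  [0,[-100,-167,0],0],
  [0,[-120,-200,0],0],
  [0,[-140,-233,0],0],
  [0,[-160,-266,0],0],
  [0,[-180,-300,0],0],
  [0,[-200,-333,0],0],
])

```text
time_s: 50.05
tcp_pos: [0.467, -0.1473, 0.2831]
eef_rot: [-0.001, 0.248, 0.969, 0.0]
contact_force: [-0.1, 0.1, -2.0]
opening: 0.231
gripper_force: 30.0
```

Emit:
apply_moves([
  [0,[-20,-33,0],0],
  [0,[-39,-65,0],0],
  [0,[-57,-95,0],0],
  [0,[-71,-118,0],0],
  [0,[-81,-135,0],0],
  [0,[-87,-144,10],0],
  [0,[-89,-147.5,30],0],
  [0,[-89,-147.5,60],0],
  [0,[-89,-147.5,90],0],
  [0,[-89,-147.5,110],0],
])

```text
time_s: 51.05
tcp_pos: [0.4742, -0.316, 0.1707]
eef_rot: [-0.002, 0.247, 0.969, 0.001]
contact_force: [0.2, -0.3, -2.6]
opening: 0.231
gripper_force: 30.0
```

Emit:
apply_moves([
  [0,[0,0,15],0],
  [0,[0,0,28],0],
  [0,[0,0,37],0],
  [0,[0,0,40],0],
  [0,[0,0,40],0],
  [0,[0,0,40],0],
  [0,[0,0,40],0],
  [0,[0,0,40],0],
  [0,[0,0,40],0],
  [0,[0,0,40],0],
])

```text
time_s: 52.05
tcp_pos: [0.4756, -0.3179, 0.1349]
eef_rot: [0.0, 0.247, 0.969, -0.0]
contact_force: [-0.3, -0.3, -1.2]
opening: 0.231
gripper_force: 30.0
```

```bash
python3 to.py .4757 -.318 .1250
```

```text
52.05 [ 0.4756 -0.3179  0.1349] shift mm [-0.1 -0.1  9.9] yang 61.35 [-4.e-04 -1.e-04 -1.e+00]
```

Emit:
apply_moves([
  [0,[0,0,4],0],
  [0,[0,0,8],0],
  [0,[0,0,9.5],0],
  [0,[0,0,9.8],0],
  [0,[0,0,9.8],0],
  [0.4,[0,0,9.8],0],
  [0.55,[0,0,9.8],0],
  [0.55,[0,0,9.8],0],
  [0.55,[0,0,2],0],
  [0.55,[0,0,-30],0],
])

```text
time_s: 53.05
tcp_pos: [0.4735, -0.3161, 0.1613]
eef_rot: [-0.004, 0.247, 0.969, 0.002]
contact_force: [0.6, -0.3, 0.2]
opening: 0.538
gripper_force: 0.0
```

Emit:
apply_moves([
  [0.55,[0,0,-35],0],
  [0.55,[8,13,-65],0],
  [0.55,[22,40,-75],0],
  [0.55,[41,77,-75],0],
  [0.55,[63,120,-75],0],
  [0.55,[85,163,-75],0],
  [0.55,[107,206,-75],0],
  [0.55,[129,249,-75],0],
  [0.55,[151,292,-75],0],
  [0.55,[173,335,-75],0],
])

```text
time_s: 54.05
tcp_pos: [0.4842, 0.061, 0.2407]
eef_rot: [0.001, 0.248, 0.969, 0.0]
contact_force: [0.3, 0.5, 0.4]
opening: 0.55
gripper_force: 0.0
```

```bash
python3 to.py .498 .296 .20
```

```text
54.05 [0.4842 0.061  0.2407] shift mm [100.6 212.8  40.8] yang 61.34 [-1.7e-03  9.0e-04 -1.0e+00]
```

Emit:
apply_moves([
  [0.55,[20,42,0],0],
  [0.55,[40,85,0],0],
  [0.55,[60,127,0],0],
  [0.55,[78,165,0],0],
  [0.55,[90,191,0],0],
  [0.55,[97,206,0],0],
  [0.55,[100,212,10],0],
  [0.55,[100,212,25],0],
  [0.55,[100,212,38],0],
  [0.55,[100,212,40],0],
])

```text
time_s: 55.05
tcp_pos: [0.4968, 0.2912, 0.196]
eef_rot: [-0.002, 0.248, 0.969, -0.002]
contact_force: [-0.4, 0.3, 0.0]
opening: 0.546
gripper_force: 0.0
```

Emit:
apply_moves([
  [0.55,[0,0,15],0],
  [0.55,[0,0,35],0],
  [0.55,[0,0,50],0],
  [0.55,[0,0,58],0],
  [0.55,[0,0,60],0],
  [0.55,[0,0,60],0],
  [0.55,[0,0,60],0],
  [0.55,[0,0,60],0],
  [0.55,[0,0,60],0],
  [0.55,[0,0,60],0],
])

```text
time_s: 56.05
tcp_pos: [0.4985, 0.2933, 0.1401]
eef_rot: [0.0, 0.247, 0.969, 0.0]
contact_force: [-0.9, -0.2, 0.2]
opening: 0.555
gripper_force: 0.0
```

```bash
python3 -c "
from caps import *
caps(.2,.5,.4,.62,((.132,.143),))";python3 to.py .4982 .2957 .1250
```

```text
56.05 [0.4985 0.2933 0.1401]
0.132 1389 [254. 237.] med [496.  296.7 140.5] circ [497.7 295.9] 13.4 [101. 102.  97.]
0.132 166 [209. 233.] med [478.3 273.  138.2] circ [484.2 269.3] 11.3 [46. 54. 50.]
0.132 159 [296. 232.] med [504.3 321.4 137.9] circ [511.5 319.6] 11.3 [35. 39. 37.]
56.1 [0.4984 0.2932 0.14  ] shift mm [ 1.3  2.1 15. ] yang 61.35 [-3.e-04  4.e-04 -1.e+00]
```

Emit:
apply_moves([
  [0.55,[1.6,2.2,7],0],
  [0.55,[1.6,2.2,13],0],
  [0.55,[1.6,2.2,15],0],
  [0.4,[1.6,2.2,15],0],
  [0.2,[1.6,2.2,15],0],
  [0.1,[1.6,2.2,15],0],
  [0.1,[1.6,2.2,15],0],
  [0.1,[1.6,2.2,15],0],
  [0.1,[1.6,2.2,15],0],
  [0.1,[1.6,2.2,15],0],
])

```text
time_s: 57.1
tcp_pos: [0.4981, 0.2959, 0.1249]
eef_rot: [0.0, 0.247, 0.969, 0.0]
contact_force: [0.2, 0.7, 0.7]
opening: 0.28
gripper_force: 30.0
```

```bash
python3 to.py .4891 -.3708 .1250
```

```text
57.1 [0.4981 0.2959 0.1249] shift mm [-3.118e+02 -5.893e+02 -2.000e-01] yang 61.35 [-3.e-04  4.e-04 -1.e+00]
```

Emit:
apply_moves([
  [0,[0,0,-8],0],
  [0,[0,0,-28],0],
  [0,[0,0,-60],0],
  [0,[0,0,-95],0],
  [0,[0,0,-130],0],
  [0,[0,0,-157],0],
  [0,[-4,-7,-170],0],
  [0,[-13,-24,-173],0],
  [0,[-28,-53,-173],0],
  [0,[-45,-85,-173],0],
])

```text
time_s: 58.1
tcp_pos: [0.496, 0.1986, 0.2967]
eef_rot: [-0.001, 0.247, 0.969, -0.001]
contact_force: [0.9, -0.8, -1.2]
opening: 0.278
gripper_force: 30.0
```

Emit:
apply_moves([
  [0,[-19,-36,0],0],
  [0,[-38,-72,0],0],
  [0,[-57,-108,0],0],
  [0,[-76,-144,0],0],
  [0,[-95,-180,0],0],
  [0,[-114,-216,0],0],
  [0,[-133,-251,0],0],
  [0,[-152,-287,0],0],
  [0,[-171,-323,0],0],
  [0,[-190,-359,0],0],
])

```text
time_s: 59.1
tcp_pos: [0.4901, -0.2082, 0.2966]
eef_rot: [-0.001, 0.248, 0.969, 0.0]
contact_force: [0.2, 0.3, -0.7]
opening: 0.281
gripper_force: 30.0
```

Emit:
apply_moves([
  [0,[-18,-34,0],0],
  [0,[-35,-66,0],0],
  [0,[-50,-95,0],0],
  [0,[-62,-118,0],0],
  [0,[-71,-134,0],0],
  [0,[-76,-143,0],0],
  [0,[-77,-145.3,0],0],
  [0,[-77,-145.3,0],0],
  [0,[-77,-145.3,0],0],
  [0,[-77,-145.3,10],0],
])

```text
time_s: 60.1
tcp_pos: [0.49, -0.3705, 0.2894]
eef_rot: [0.002, 0.247, 0.969, -0.001]
contact_force: [0.4, -0.3, -1.6]
opening: 0.279
gripper_force: 30.0
```

```bash
python3 to.py .4891 -.3708 .1250;  python3 -c "
from caps import *
caps(-.45,-.2,.4,.62,((.132,.15),))"
```

```text
60.1 [ 0.49   -0.3705  0.2894] shift mm [  1.3  -0.5 164.4] yang 61.42 [-3.6e-03 -7.0e-04 -1.0e+00]
60.1 [ 0.49   -0.3705  0.2894]
0.132 178 [286. 151.] med [ 474.7 -318.4  140.1] circ [ 475.4 -318.2] 8.4 [41. 42. 39.]
0.132 270 [285. 214.] med [ 541.2 -353.5  140.7] circ [ 542.7 -357.5] 14.3 [68. 70. 68.]
```

The dropper and square bottle are back within a millimetre or so of where they started. Lowering the can.

Emit:
apply_moves([
  [0,[0,0,15],0],
  [0,[0,0,42],0],
  [0,[0,0,72],0],
  [0,[0,0,102],0],
  [0,[0,0,128],0],
  [0,[0,0,145],0],
  [0,[0,0,152],0],
  [0,[0,0,153],0],
  [0,[0,0,153],0],
  [0,[0,0,153],0],
])

```text
time_s: 61.15
tcp_pos: [0.49, -0.3716, 0.1365]
eef_rot: [0.001, 0.247, 0.969, -0.001]
contact_force: [0.4, -0.2, -1.4]
opening: 0.276
gripper_force: 30.0
```

Emit:
apply_moves([
  [0,[0,0,0],0],
  [0,[0,0,0],0],
  [0,[0,0,0],0],
  [0,[0,0,0],0],
  [0,[0,0,2],0],
  [0,[0,0,4],0],
  [0,[0,0,4],0],
  [0,[0,0,4],0],
  [0,[0,0,4],0],
  [0,[0,0,4],0],
])

```text
time_s: 62.15
tcp_pos: [0.4892, -0.3709, 0.1307]
eef_rot: [0.0, 0.247, 0.969, -0.0]
contact_force: [0.4, -0.5, -0.9]
opening: 0.279
gripper_force: 30.0
```

```bash
python3 to.py .4891 -.3708 .1250
```

```text
62.15 [ 0.4892 -0.3709  0.1307] shift mm [0.1 0.1 5.7] yang 61.35 [-1.e-04 -1.e-04 -1.e+00]
```

Emit:
apply_moves([
  [0,[0,0,3],0],
  [0,[0,0,5],0],
  [0,[0,0,5.6],0],
  [0,[0,0,5.6],0],
  [0,[0,0,5.6],0],
  [0.35,[0,0,5.6],0],
  [0.5,[0,0,5.6],0],
  [0.5,[0,0,5.6],0],
  [0.5,[0,0,0],0],
  [0.5,[0,0,-25],0],
])

```text
time_s: 63.15
tcp_pos: [0.4876, -0.3695, 0.1529]
eef_rot: [-0.003, 0.247, 0.969, 0.002]
contact_force: [0.1, -0.3, -0.2]
opening: 0.497
gripper_force: 0.0
```

Emit:
apply_moves([
  [0.5,[0,0,-35],0],
  [0.5,[0,0,-70],0],
  [0.5,[5,10,-100],0],
  [0.5,[18,35,-110],0],
  [0.5,[35,65,-110],0],
  [0.5,[55,100,-110],0],
  [0.5,[75,135,-110],0],
  [0.5,[90,165,-110],0],
  [0.5,[98,180,-110],0],
  [0.5,[100,183,-110],0],
])

```text
time_s: 64.15
tcp_pos: [0.4893, -0.1612, 0.2663]
eef_rot: [0.001, 0.246, 0.969, -0.0]
contact_force: [0.7, -0.5, -0.3]
opening: 0.501
gripper_force: 0.0
```

Emit:
apply_moves([
  [0.5,[0,0,0],0],
  [0.5,[0,0,0],0],
  [0.5,[0,0,0],0],
  [0.5,[0,0,0],0],
  [0.5,[0,0,0],0],
  [0.5,[0,0,0],0],
  [0.5,[0,0,0],0],
  [0.5,[0,0,0],0],
  [0.5,[0,0,0],0],
  [0.5,[0,0,0],0],
])

```text
time_s: 65.15
tcp_pos: [0.4891, -0.1623, 0.2657]
eef_rot: [0.0, 0.247, 0.969, -0.0]
contact_force: [-0.1, -0.5, -0.6]
opening: 0.501
gripper_force: 0.0
```

```bash
python3 -c "
from caps import *
caps(-.45,-.2,.4,.62,((.132,.15),))
t=snap('top');W=cloud(t);cv2.imwrite('pics/t3.png',cv2.resize(t['pixels'][120:290,80:440,::-1],None,fx=2.2,fy=2.2))
m=(W[...,2]>.13)&(W[...,2]<.15)&(W[...,1]<-.2)&(W[...,1]>-.45)&(W[...,0]>.4)&(W[...,0]<.62)
n,l,st,ce=cv2.connectedComponentsWithStats(m.astype(np.uint8))
for i in range(1,n):
    if st[i,4]>8: print(st[i,4],np.median(W[l==i],axis=0).round(4))
"
```

```text
65.15 [ 0.4891 -0.1623  0.2657]
125 [ 0.5445 -0.357   0.141 ]
99 [ 0.4911 -0.3707  0.1411]
```

View pics/t3.png

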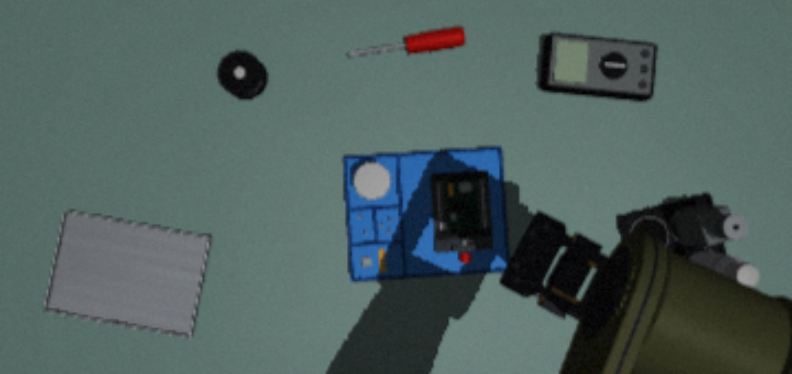

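The side tray is empty and the jar is at (372,180), inside its pocket. The square bottle and can read within about 1 mm of their first positions in the same camera. The spool, screwdriver and meter have not moved. Handing in.

```bash
python3 -c "
from bench import robot
print(robot.close_job())"
```

```text
the job is handed in; nothing more can be done
None
```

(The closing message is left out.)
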